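Fit the coconut scraper blade and lock its cam lever

ROBOT

A 6-joint arm with a two-finger parallel gripper is mounted at the origin on the work surface. World frame = base frame: x ahead of the robot, y to its left, z up, the work surface at z = 0. Lengths are in m, angles in rad, forces in N, time in s.
With the tool pointing down it reaches from about 0.25 to 0.775 m from the base axis. Payload 4 kg.
Tool frame: the origin (TCP) lies at the very end of the fingers, on their centre line; the grasp point (between the pads) lies 19 mm behind it; z points along the fingers, y is the line along which they close (so a half turn about z gives the same grasp; the last joint's range is limited). The gripper opens to 94 mm and grips with 3 to 60 N. Pads are 16 mm wide; open, the fingers measure 119 mm over their backs; the gripper's body (75 mm by 177 mm) begins 78 mm behind the grasp point.
Start: joints at [-1.227, 0.087, 1.371, -0, 1.684, -0.103], TCP at [0.238, -0.496, 0.206] pointing down, gripper open.
Joint ranges: [-3.1, 3.1], [-0.76, 2.03], [0.27, 2.55], [-1.08, 4.22], [0.17, 2.65], [-2.57, 2.57]. Speed limits (rad/s): [2.79, 2.79, 3.14, 3.14, 3.14, 3.14].

INTERFACE

Orientations are given as [roll, pitch, yaw] about the fixed x, y, z axes, in that order (R = Rz(yaw) Ry(pitch) Rx(roll)).
In Python, from bench import robot gives the robot as it stands. The module is installed in compiled form; this text tells all that it offers.
- The arm moves only by the tool move_arm, never from a script. Its argument "deltas" is one flat list of numbers, 7 for each row, row after row: the turn, a rotation vector about the tool's x, y, z in rad, then the shift along the tool's x, y, z in cm, then the closure, from -1 (fully open) to 1 (shut). A call has 1 to 8 rows; each row is the pose to reach, as a shift and turn from the pose commanded when the call began, along the tool's axes at that moment; what a row does not reach only later rows make up. A row lasts 1/10 s, in which the tool goes at most 50 mm and 8.59 degrees, less where a joint would pass 70% of its speed; a pose out of reach is approached as far as the arm can. A call with a gripper value outside its range is refused whole. The fingers move at their own pace and stop on an object; the grip force is fixed at half the most. Time passes only in rows, so rows that repeat a pose let the fingers close. It gives the time, the measured TCP pose, the force, the opening and the grip force at its end, in the units of the state.
- robot.get_obs(): the state, without advancing time (a new reading comes with each control period).
- robot.snapshot(name): name is "scene" or "top"; returns a dict with "image" (384x512x3 uint8, red, green, blue), "depth" (384x512 float32, m along the optical axis (not along the pixel's ray), 0 where there is no reading), "fov_y" (degrees; the focal length in pixels is half the picture's height over the tangent of half this angle, whatever the lens; pixels are square), "cx", "cy" (the principal point, pixels), "origin" and "orientation" of the camera in the world. Camera axes: x right, y up, looking along -z (the intrinsics and any distortion apply to the point x, -y, -z); pixel columns grow to the right and rows downward; lengths in m; the calibration is good to about 2 mm. A picture is of the moment at which its call begins.
- robot.close_job(): hands the job in; it is judged then, once.
The state is a dict: "time": time; "joint_positions": joint angles; "qvel": joint speeds; "joint_torque": joint torques, N m; "tool_pos": TCP position; "ee_rot": TCP orientation; "wrist_force": force on the tool from outside, world axes, zero at the start; "wrist_torque": the same for the moment, N m; "width": finger opening in m; "finger_force": force on a finger pad.
Only numpy, scipy, OpenCV 4.12 (cv2) and the standard library are available. Lean on these libraries where they do the work, as an engineer would, in place of code of your own. Each camera call takes 0.05 s, during which the arm holds its last target. There are 200 camera calls.

TASK

Fit the coconut scraper's blade: lift it off the utensil rest, slide its round stem straight into the open bore of the red counter-top holder and, with the cam lever still up, press it firmly but gently home against the depth stop, feeling for the stop and never ramming it. Then let go of it and swing the cam lever over until it lies flat on the head, so that the blade stays clamped fully home. Leave the other kitchen things where they are.

Things in the scene. Friction and masses are not known exactly. Their poses are not given: they have to be found in the camera images.
- holder: The holder, fixed to the counter by its suction base: black foot and red cone 116 mm across, red column, on top an aluminium clamp head 70 mm long (x), 44 mm wide, top 139 mm above the counter. Origin: centre of the underside. +x = direction in which the stem is fed (level, roughly away from the robot), z up. The bore runs level along x at y = 0, its axis 125 mm up.
- mouth (a point): Centre of the bore's chamfered mouth, on the head's -x face, 125 mm above the counter; axes as the holder. The bore is 17.5 mm wide and round. A sprung ball in its +y wall, 12 mm behind the mouth, presses sideways on the stem and drags on it with 2 to 5 N while it slides.
- stop_nut (a point): Lock nut of the depth-stop screw, on the bore's axis at the back of the head, 70 mm behind the mouth. The screw's rod (stop_rod: 10 mm thick, 55 mm long, brass knob behind) reaches through it into the bore. Set differently each time, it does not move: its flat tip stands 38 to 56 mm behind the mouth, out of sight, so feel for it. Rigid: the force climbs steeply once met.
- lever_pivot (a point): Pin of the cam lever, on top of the head 24 mm behind the mouth, 143 mm above the counter; the pin is parallel to the bore.
- lever (a joint): Cam lever, 69 mm from pin to end, bar 11 x 7 mm, red end. Value = angle from upright: 0 straight up (open), growing as it swings over to the holder's +y side; closed at its end, 1.62, lying flat across the head's top and reaching past its +y side. Stiff (about 3 N at 50 mm from the pin), stays where it is left; up to 10 N near 1.4, where its cam squeezes the stem, then over centre to a rigid end.
- lever_tip (a point): Centre of the lever's red end, 62 mm from the pin.
- blade: Scraper blade, steel, about 0.22 kg: round stem 16 mm thick with a six-vaned toothed dome 46 mm across at one end. Origin: on the stem's axis, 100 mm from the tail, near the balance point, a good place to grip. +x runs along the stem to the plain chamfered tail that enters the bore; the dome ends at x = -98 mm. It lies level in the rest's notches, axis 38 mm above the counter.
- blade_tail (a point): Centre of the flat tail end of the stem (x = +100 mm in the blade's frame).
- rest: Utensil rest, loose, 0.7 kg: marble slab 116 x 76 x 10 mm with two notched wooden cheeks at x = +-50 mm (10 mm thick, 44 mm high, notches 19 mm wide) that carry the stem; between them 90 mm are free over the 10 mm slab. Origin: centre of the underside.
- thali: Bystander: steel plate 156 mm across, 20 mm high, on the counter below where the blade will stand, for the gratings. Origin: centre of the underside.
- davara: Bystander: wide steel davara bowl 96 mm across, 38 mm high. Origin: centre of the underside.
- tumbler: Bystander: steel tumbler, 68 mm across the lip, 85 mm high. Origin: centre of the underside.
- coconut_a: Bystander: half coconut, 100 mm across, 49 mm high, left of the holder. Origin: underside.
- coconut_b: Bystander: half coconut, same size, right of the holder. Origin: underside.
- spatula: Bystander: wooden dosa spatula 300 mm long at the far edge of the counter.
- tawa: Bystander: round aluminium tawa 268 mm across with a wooden handle, on the right burner.

How it is judged:
By the outcome, as a careful person would: the job done as asked, in the order asked, and still so for the second after the job is handed in, with the robot touching nothing.
It also fails if it takes over 69 s, if anything falls off the work surface, if the arm or the gripper's body presses on something with over 40 N, if the wrist force passes 120 N, or if a joint passes its speed limit or range.

## Working session

There is one attempt and no reset: what is moved stays moved. The work goes in short steps, Python scripts to look and compute and a tool call to move; the robot and the scene stay as the last step left them, time stands still between calls to the robot, and variables do not carry over. Pictures are saved under pics/ and viewed, at most 10 in all, crops included, and the job is handed in when it is done.

Besides the shell and the picture viewer there is one more tool, called after ">>>" by a JSON object that holds its "api" and its "payload". move_arm: Moves the arm, as the interface text tells. Its arguments: {"type":"object","properties":{"deltas":{"type":"array","items":{"type":"number"}}},"required":["deltas"]}

```bash
mkdir -p pics; cat > h.py <<'E'
import numpy as np, cv2
from scipy.spatial.transform import Rotation as R
def snap(name):
    from bench import robot
    s=robot.snapshot(name); np.save(f'{name}.npy',s,allow_pickle=True); return s
def load(name): return np.load(f'{name}.npy',allow_pickle=True).item()
def cloud(s):
    d=s['depth'];h,w=d.shape;f=h/2/np.tan(np.radians(s['fov_y'])/2)
    v,u=np.mgrid[:h,:w]
    P=np.stack([(u-s['cx'])/f*d,-(v-s['cy'])/f*d,-d],-1)
    o=np.array(s['orientation'])
    M=o if o.shape==(3,3) else R.from_euler('xyz',o).as_matrix()
    return P@M.T+np.array(s['origin'])
E
python3 - <<'E'
from h import *
for n in ['scene','top']:
    s=snap(n); print({k:v for k,v in s.items() if k not in('image','depth')})
    cv2.imwrite(f'pics/{n}1.png',cv2.resize(s['image'][...,::-1],(800,600),interpolation=cv2.INTER_CUBIC))
    P=cloud(s); print([P[r,c].round(3).tolist() for r in(60,150,250,350) for c in(100,256,400)])
from bench import robot
print(robot.get_obs())
E
```

```text
{'fov_y': 42.11340365140611, 'cx': 262.1742352778883, 'cy': 199.9824179077923, 'origin': array([1.33352165, 0.31427336, 1.59123527]), 'orientation': array([ 5.30890033e-01, -8.43772608e-04,  2.11723540e+00])}
[[0.334, -1.101, 0.061], [-0.065, -0.567, 0.001], [0.148, 0.084, 0.501], [0.642, -0.883, -0.07], [0.377, -0.294, 0.039], [0.056, 0.174, -0.003], [0.848, -0.95, -0.74], [0.721, -0.082, 0.004], [0.462, 0.347, 0.009], [1.236, -0.614, -0.732], [0.861, -0.004, -0.748], [0.799, 0.478, 0.063]]
{'fov_y': 45.022897915030455, 'cx': 250.14996643498355, 'cy': 193.0976449428079, 'origin': array([ 0.47977695, -0.12574158,  1.6166235 ]), 'orientation': array([ 0.08017632,  0.00334342, -1.5850146 ])}
[[1.384, 0.659, -0.753], [1.367, -0.161, -0.742], [1.359, -0.917, -0.753], [0.77, 0.405, 0.001], [0.761, -0.145, 0.004], [0.754, -0.652, 0.0], [0.419, 0.402, -0.002], [0.412, -0.14, 0.002], [0.41, -0.604, 0.108], [0.078, 0.4, -0.008], [0.072, -0.135, -0.004], [0.066, -0.625, -0.001]]
{'time': 0.1, 'joint_positions': array([-1.22707649e+00,  8.78567628e-02,  1.37208734e+00, -1.83868182e-05,
        1.68363464e+00, -1.03089851e-01]), 'qvel': array([ 0.00011778, -0.00284141, -0.00625382,  0.00013562,  0.00078079,
       -0.00038502]), 'joint_torque': array([ 2.21375929e-03, -3.41250372e+01, -3.03301227e+01,  7.19752349e-02,
        3.04274890e-02, -8.61991839e-05]), 'tool_pos': array([ 0.2374738 , -0.49553094,  0.20444255]), 'ee_rot': array([-3.13961523e+00, -1.86206265e-04,  4.46807453e-01]), 'wrist_force': array([0.15175254, 0.29400402, 0.1362962 ]), 'wrist_torque': array([ 0.02902024, -0.0097737 ,  0.04264562]), 'finger_force': 0.0, 'width': 0.09449239519376829}
```

View pics/scene1.png

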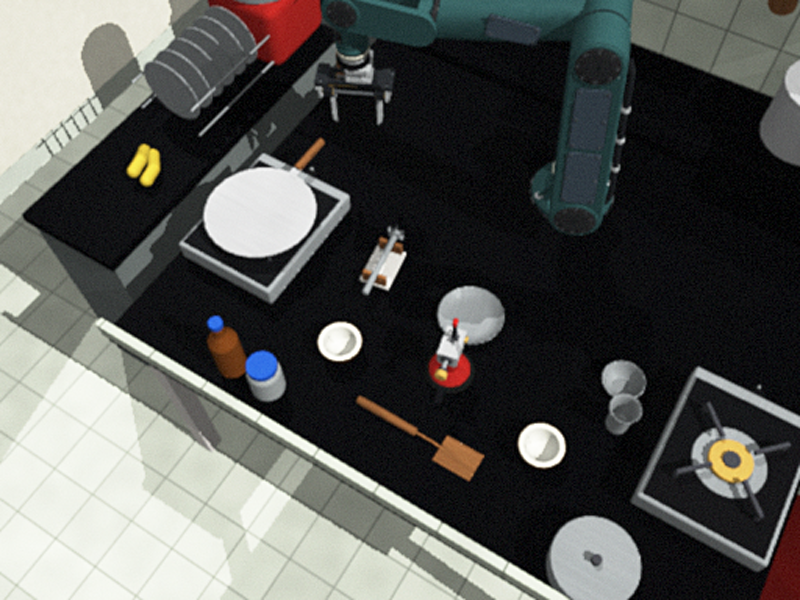

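View pics/top1.png

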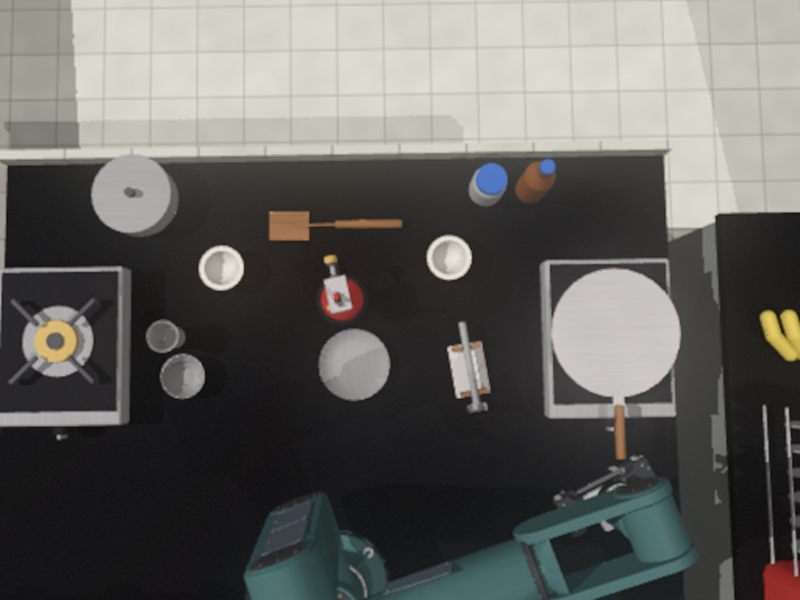

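The scene picture shows the holder with its lever up at about (452,350) and the blade on its rest at about (383,260). In the top picture, the holder head is at (338,292), the blade runs from its tail at (463,325) to its dome at (476,408), and the thali is at (355,365).

```bash
cat > m.py <<'E'
from h import *
for n in ['scene','top']:
    s=load(n); P=cloud(s); im=s['image'].astype(int)
    ok=s['depth']>0
    print('==',n)
    bx=lambda x0,x1,y0,y1,z0,z1: ok&(P[...,0]>x0)&(P[...,0]<x1)&(P[...,1]>y0)&(P[...,1]<y1)&(P[...,2]>z0)&(P[...,2]<z1)
    m=bx(.2,.9,-.5,.3,-.02,.008); print('table z',np.median(P[m][:,2]))
    # pixel regions (800x600 -> 512x384)
    pr=dict(scene=((355,220,412,300),(425,310,475,390)),top=((440,315,495,420),(310,250,370,325)))[n]
    k=.64
    for lab,(a,b,c,d) in zip(('blade','holder'),pr):
        a,b,c,d=[int(t*k) for t in(a,b,c,d)]
        sub=np.zeros_like(ok);sub[b:d,a:c]=1; sub&=ok
        if lab=='blade':
            q=P[sub&(P[...,2]>.040)&(np.ptp(s['image'],-1)<25)]
            print('blade n',len(q)); c0=np.median(q[:,:2],0)
            q=q[np.linalg.norm(q[:,:2]-c0,axis=1)<.13]
            vx,vy,x0,y0=cv2.fitLine(q[:,:2].astype(np.float32),cv2.DIST_HUBER,0,.005,.005).ravel()
            if vx<0: vx,vy=-vx,-vy
            d_=np.array([vx,vy]); t=(q[:,:2]-[x0,y0])@d_; lat=(q[:,:2]-[x0,y0])@[-vy,vx]
            print('yaw',np.arctan2(vy,vx),'ends',[x0,y0]+d_*t.min(),[x0,y0]+d_*t.max())
            for e in np.arange(t.min(),t.max(),.015):
                g=(t>=e)&(t<e+.015)
                if g.any(): print(' %.3f n%d lat %.4f [%.4f %.4f] z %.4f max %.4f'%(e,g.sum(),lat[g].mean(),lat[g].min(),lat[g].max(),np.median(q[g,2]),q[g,2].max()))
        else:
            q=P[sub&(P[...,2]>.134)&(P[...,2]<.144)]
            print('head top n',len(q),q.mean(0),cv2.minAreaRect(q[:,:2].astype(np.float32)))
            q=P[sub&(P[...,2]>.155)]; print('lever',len(q)); print(q[np.argsort(-q[:,2])][::max(1,len(q)//12)].round(4))
            yl=sub&(im[...,0]>150)&(im[...,1]>100)&(im[...,2]<90)&(P[...,2]>.09)&(P[...,2]<.15); print('knob',yl.sum(),P[yl].mean(0) if yl.any() else '')
            rd=sub&(im[...,0]>100)&(im[...,1]<50)&(P[...,2]>.002)&(P[...,2]<.09);q=P[rd];print('redcone',cv2.minEnclosingCircle(q[:,:2].astype(np.float32)),q[:,2].min())
E
python3 m.py
```

```text
== scene
table z 0.00011972550474093069
blade n 190
yaw 0.16252144 ends [ 0.36486707 -0.30828255] [ 0.56205148 -0.27595069]
 -0.092 n28 lat 0.0009 [-0.0214 0.0196] z 0.0480 max 0.0606
 -0.077 n19 lat -0.0024 [-0.0197 0.0121] z 0.0486 max 0.0598
 -0.062 n13 lat 0.0011 [-0.0084 0.0105] z 0.0452 max 0.0515
 -0.047 n15 lat 0.0007 [-0.0082 0.0078] z 0.0435 max 0.0506
 -0.032 n8 lat -0.0018 [-0.0082 0.0050] z 0.0454 max 0.0497
 -0.017 n12 lat 0.0013 [-0.0055 0.0060] z 0.0466 max 0.0497
 -0.002 n11 lat 0.0006 [-0.0080 0.0071] z 0.0452 max 0.0500
 0.013 n13 lat 0.0003 [-0.0065 0.0066] z 0.0460 max 0.0481
 0.028 n13 lat 0.0004 [-0.0066 0.0084] z 0.0462 max 0.0521
 0.043 n14 lat -0.0013 [-0.0291 0.0075] z 0.0466 max 0.0529
 0.058 n10 lat -0.0016 [-0.0058 0.0037] z 0.0483 max 0.0524
 0.073 n11 lat 0.0012 [-0.0078 0.0069] z 0.0455 max 0.0537
 0.088 n17 lat -0.0005 [-0.0087 0.0059] z 0.0457 max 0.0546
 0.103 n6 lat 0.0015 [-0.0034 0.0080] z 0.0432 max 0.0472
head top n 229 [ 0.62940804 -0.01225288  0.13886671] ((0.6404092907905579, -0.008013244718313217), (0.11890895664691925, 0.04893669113516807
[... 1577 characters left out ...]
4, -0.008628178387880325), (0.11533758789300919, 0.04446889087557793), 13.096515655517578)
lever 17
[[ 0.6032 -0.0132  0.2179]
 [ 0.6003 -0.0161  0.2165]
 [ 0.6034 -0.016   0.2152]
 [ 0.6065 -0.019   0.2142]
 [ 0.6006 -0.0128  0.2135]
 [ 0.6036 -0.0189  0.2132]
 [ 0.6006 -0.0218  0.2111]
 [ 0.6069 -0.0127  0.211 ]
 [ 0.6099 -0.0188  0.2108]
 [ 0.6007 -0.0187  0.2106]
 [ 0.607  -0.0156  0.2097]
 [ 0.6101 -0.0156  0.2094]
 [ 0.6103 -0.0124  0.2071]
 [ 0.6041 -0.0214  0.2061]
 [ 0.5981 -0.0183  0.2054]
 [ 0.5982 -0.0152  0.2048]
 [ 0.6005 -0.0191  0.1757]]
knob 4 [ 0.68959672 -0.00333575  0.13719711]
redcone ((0.6173031330108643, -0.011628531850874424), 0.04670169577002525) 0.009730605886218768
```

```bash
cat > m2.py <<'E'
from h import *
import sys
def avg(n,k):
    ss=[snap(n) for _ in range(k)]; s=ss[0]
    D=np.stack([x['depth'] for x in ss]); D[D==0]=np.nan
    s['depth']=np.nan_to_num(np.nanmedian(D,0)); s['image']=np.mean([x['image'] for x in ss],0).astype(np.uint8)
    np.save(f'{n}.npy',s,allow_pickle=True); return s
if __name__=='__main__':
  for n in ['scene','top']:
    s=avg(n,6);P=cloud(s);im=s['image'].astype(int)
    near=(abs(P[...,0]-.63)<.1)&(abs(P[...,1]+.01)<.06)
    gray=(np.ptp(im,-1)<40)
    m=near&(P[...,2]>.1345)&(P[...,2]<.1435)&gray&(P[...,0]<.668)
    q=P[m]; r=cv2.minAreaRect(q[:,:2].astype(np.float32)); print(n,'top',len(q),r,'z',np.median(q[:,2]))
    best=None
    for a in np.radians(np.arange(6,20,.25)):
        u=q[:,0]*np.cos(a)+q[:,1]*np.sin(a); w=-q[:,0]*np.sin(a)+q[:,1]*np.cos(a)
        lo,hi=np.percentile(u,[2,98]);wl,wh=np.percentile(w,[3,97])
        A=(hi-lo)*(wh-wl)
        if best is None or A<best[0]: best=(A,np.degrees(a),hi-lo,wh-wl,(lo+hi)/2*np.array([np.cos(a),np.sin(a)])+(wl+wh)/2*np.array([-np.sin(a),np.cos(a)]))
    print(best)
    rod=near&(P[...,2]>.10)&(P[...,2]<.15)&(P[...,0]>.665); q=P[rod];print('rod/knob',len(q),q.mean(0),q.min(0),q.max(0))
    lev=near&(P[...,2]>.175)&(P[...,2]<.24)&(P[...,0]<.66);q=P[lev];print('lever',len(q),np.median(q,0),q.max(0))
    red=near&(P[...,2]>.002)&(P[...,2]<.05); q=P[red]; print('foot',cv2.minEnclosingCircle(q[:,:2].astype(np.float32)))
    c=dict(scene=(270,185,320,255),top=(190,150,245,265))[n]
    cr=s['image'][c[1]:c[3],c[0]:c[2],::-1]; cv2.imwrite(f'pics/{n}crop.png',cv2.resize(cr,None,fx=5,fy=5,interpolation=cv2.INTER_CUBIC))
a=cv2.imread('pics/scenecrop.png');b=cv2.imread('pics/topcrop.png');H=max(a.shape[0],b.shape[0])
f=lambda z:cv2.copyMakeBorder(z,0,H-z.shape[0],0,0,cv2.BORDER_CONSTANT)
cv2.imwrite('pics/crops.png',np.hstack([f(a),f(b)]))
E
python3 m2.py
```

```text
scene top 228 ((0.6201102137565613, -0.014640118926763535), (0.07641276717185974, 0.044054560363292694), 12.340741157531738) z 0.1389033956348814
(np.float64(0.0030046691869737145), np.float64(14.0), np.float64(0.07234376579779178), np.float64(0.04153321511313182), array([ 0.61985332, -0.01465695]))
rod/knob 65 [6.87969461e-01 5.38179179e-04 1.31590130e-01] [ 0.66509751 -0.01047745  0.11496356] [0.69893694 0.01360968 0.14260531]
lever 26 [ 0.61031306 -0.01603825  0.2072434 ] [ 0.6145803  -0.01243472  0.21225944]
foot ((0.6362083554267883, -0.009201287291944027), 0.10623807460069656)
top top 264 ((0.618243932723999, -0.01319430023431778), (0.07424480468034744, 0.04380156099796295), 12.121508598327637) z 0.13829963735749673
(np.float64(0.002829852546577695), np.float64(10.0), np.float64(0.06830962181425593), np.float64(0.041426851319313215), array([ 0.61684071, -0.01369388]))
rod/knob 60 [ 6.83070537e-01 -1.74917270e-04  1.32141109e-01] [ 0.66614616 -0.01006501  0.11814418] [0.69585477 0.01270021 0.1382293 ]
lever 16 [ 0.60387971 -0.01572472  0.21026985] [ 0.60992179 -0.01248108  0.21158006]
foot ((0.6261284351348877, -0.012528653256595135), 0.11132871359586716)
```

View pics/crops.png

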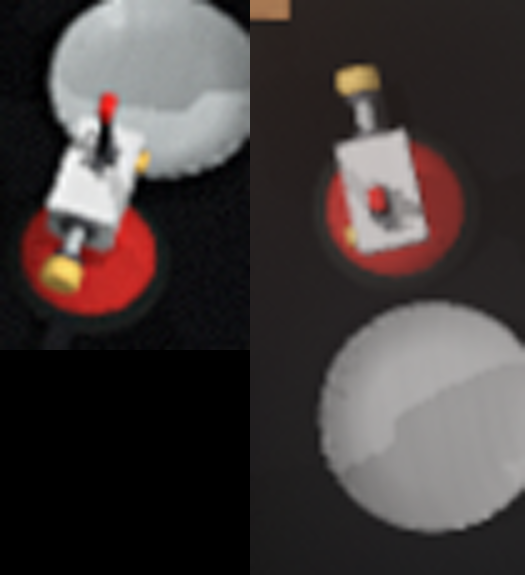

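The crops show the head's top as a bright rectangle. In the top crop its corners are about (335,150), (405,130), (428,235) and (360,252), the lever tip is at (377,200) and the knob at (357,80). I'll fit these corners and edges on the z = 0.139 plane.

```bash
cat >> h.py <<'E'
def ray(s,u,v,z):
    h=s['depth'].shape[0];f=h/2/np.tan(np.radians(s['fov_y'])/2)
    M=R.from_euler('xyz',s['orientation']).as_matrix(); d=M@[(u-s['cx'])/f,-(v-s['cy'])/f,-1]
    return s['origin']+d*(z-s['origin'][2])/d[2]
E
python3 - <<'E'
from h import *
s=load('top'); im=s['image']
k=8; x0,y0=190,150
cr=cv2.resize(im[150:265,190:245],None,fx=k,fy=k,interpolation=cv2.INTER_CUBIC)
px=lambda p:(x0+(p[0]+.5)/k-.5, y0+(p[1]+.5)/k-.5)
mn=cr.min(-1)[:60*k]
m=((mn>95)*255).astype(np.uint8)
m=cv2.morphologyEx(m,cv2.MORPH_CLOSE,np.ones((33,33)))
m=cv2.morphologyEx(m,cv2.MORPH_OPEN,np.ones((41,41)))
cs=max(cv2.findContours(m,0,2)[0],key=cv2.contourArea)
r=cv2.minAreaRect(cs); B=np.array([ray(s,*px(p),.139)[:2] for p in cv2.boxPoints(r)])
print(r,B); 
for i in range(4): print(np.linalg.norm(B[i]-B[i-1]),np.degrees(np.arctan2(*(B[i]-B[i-1])[::-1])))
print('ctr',B.mean(0))
# raw contour in world
C=np.array([ray(s,*px(p[0]),.139)[:2] for p in cs]).astype(np.float32); print(cv2.minAreaRect(C))
kn=(cr[...,0]>150)&(cr[...,2]<130)&(cr[...,1]>110); kn[25*k:]=0; v,u=np.nonzero(kn); p=px((u.mean(),v.mean())); print('knob',len(u),p,ray(s,*p,.133))
rd=(cr[...,0].astype(int)-cr[...,1]>70); rd[60*k:]=0
cc=max(cv2.findContours(rd.astype(np.uint8),0,2)[0],key=cv2.contourArea); c,rr=cv2.minEnclosingCircle(cc); print('red disc',px(c),rr/k,ray(s,*px(c),.012))
tip=(cr[...,0]>185)&(cr[...,1]<60); tip[:35*k]=0; tip[48*k:]=0; v,u=np.nonzero(tip[:,:]); 
if len(u): p=px((np.median(u),np.median(v))); print('tip',len(u),p,ray(s,*p,.209))
E
```

```text
((209.16580200195312, 302.9819641113281), (196.93881225585938, 123.39445495605469), 82.1082992553711) [[ 0.65468252  0.017242  ]
 [ 0.66080784 -0.03187351]
 [ 0.58217688 -0.04195273]
 [ 0.5760978   0.00695664]]
0.07925495485966554 7.45661910137656
0.04949597965953513 -82.89120009697515
0.07927433342474415 -172.6954337267984
0.04928572393015309 97.0851121287413
ctr [ 0.61844126 -0.0124069 ]
((0.6184830069541931, -0.012374967336654663), (0.07929962873458862, 0.049337420612573624), 7.456607818603516)
knob 3272 (np.float64(202.3976925427873), np.float64(158.8036369193154)) [0.71250555 0.0303197  0.133     ]
red disc (218.23553848266602, 191.12002563476562) 13.334304809570312 [ 0.617275   -0.01135645  0.012     ]
tip 135 (np.float64(214.6875), np.float64(189.1875)) [ 0.60646864 -0.01462406  0.209     ]
```

>>> {"api": "move_arm", "payload": {"deltas": [0,0,0.15,0,0,0,-1,0,0,0.289,0,0,0,-1]}}

```text
time: 0.9
tool_pos: [0.2376, -0.496, 0.2055]
ee_rot: [3.141, -0.0, 0.152]
wrist_force: [0.7, -0.3, 0.9]
width: 0.0938
finger_force: 0.0
```

```bash
cat > fit.py <<'E'
from h import *
from scipy.optimize import minimize
def proj(s,P):
    h=s['depth'].shape[0];f=h/2/np.tan(np.radians(s['fov_y'])/2)
    M=R.from_euler('xyz',s['orientation']).as_matrix(); q=(np.atleast_2d(P)-s['origin'])@M
    return np.stack([s['cx']+f*q[:,0]/-q[:,2], s['cy']-f*q[:,1]/-q[:,2]],-1)
if __name__=='__main__':
  for n in ['top','scene']:
    s=load(n); g=cv2.GaussianBlur(s['image'].min(-1).astype(np.float32),(0,0),.4); g=np.minimum(g,150)
    def edge(x,y,a,z=.139,d=.003):
        # gradient across edges: brightness inside minus outside along the four edges
        c,si=np.cos(a),np.sin(a); tot=0
        t=np.linspace(-1,1,41)*.9
        for (ax,L,h) in(('u',.035,.022),('v',.022,.035)):
            for sg in(-1,1):
                for off,w in((-d,1),(d,-1)):
                    uu,vv=(t*L,np.full_like(t,sg*(h+off))) if ax=='u' else (np.full_like(t,sg*(h+off)),t*L)
                    X=np.stack([x+c*uu-si*vv,y+si*uu+c*vv,np.full_like(t,z)],-1)
                    p=proj(s,X).astype(np.float32)
                    tot+=w*cv2.remap(g,p[None,:,0],p[None,:,1],cv2.INTER_LINEAR).mean()
        return -tot
    best=min((minimize(lambda p:edge(.618+p[0]/100,-.0125+p[1]/100,p[2]/10),[i,j,a],method='Nelder-Mead') for i in(-.3,.3) for j in(-.3,.3) for a in(1.5,2,2.6)),key=lambda r:r.fun)
    p=best.x; print(n,'head ctr',.618+p[0]/100,-.0125+p[1]/100,'yaw',p[2]/10,best.fun)
    im=s['image'].astype(int); kn=(im[...,0]>130)&(im[...,1]>90)&(im[...,0]-im[...,2]>50)
    P=cloud(s); kn&=(P[...,2]>.1)&(abs(P[...,0]-.69)<.04)&(abs(P[...,1])<.05)
    v,u=np.nonzero(kn); print('knob',len(u),ray(s,u.mean(),v.mean(),.131))
E
python3 fit.py
```

```text
top head ctr 0.6170464806191046 -0.012824413391831938 yaw 0.20380820794361387 -275.76971435546875
knob 28 [0.68951484 0.00330701 0.131     ]
scene head ctr 0.6228013108411435 -0.016385505425437197 yaw 0.19037789282964773 -178.2242431640625
knob 42 [0.69158963 0.00117411 0.131     ]
```

>>> {"api": "move_arm", "payload": {"deltas": [0,0,0,5,-1,0,-1,0,0,0,10,-5,0,-1,0,0,0,15,-10,3,-1,0,0,0,20,-14,5,-1,0,0,0,25.1,-16.5,7,-1,0,0,0,25.1,-16.5,10,-1,0,0,0,25.1,-16.5,10,-1,0,0,0,25.1,-16.5,10,-1]}}

```text
time: 1.7
tool_pos: [0.4595, -0.2897, 0.1016]
ee_rot: [-3.136, 0.004, 0.162]
wrist_force: [-0.5, -0.7, -0.1]
width: 0.0939
finger_force: 0.0
```

>>> {"api": "move_arm", "payload": {"deltas": [0,0,0,0,0,3,-1,0,0,0,0,0,5,-1,0,0,0,0,0,5,-1,0,0,0,0,0,5,-1]}}

```text
time: 2.1
tool_pos: [0.4595, -0.2947, 0.0565]
ee_rot: [3.141, -0.0, 0.157]
wrist_force: [0.0, 0.1, 0.5]
width: 0.0943
finger_force: 0.0
```

>>> {"api": "move_arm", "payload": {"deltas": [0,0,0,0,-0.23,1.5,-1,0,0,0,0,-0.23,3,-1,0,0,0,0,-0.23,3.7,-1,0,0,0,0,-0.23,3.7,-1,0,0,0,0,-0.23,3.7,1,0,0,0,0,-0.23,3.7,1,0,0,0,0,-0.23,3.7,1,0,0,0,0,-0.23,3.7,1]}}

```text
time: 2.9
tool_pos: [0.4596, -0.2916, 0.019]
ee_rot: [3.141, -0.001, 0.158]
wrist_force: [0.2, -0.0, -0.4]
width: 0.0655
finger_force: 0.0
```

>>> {"api": "move_arm", "payload": {"deltas": [0,0,0,0,0,0,1,0,0,0,0,0,0,1,0,0,0,0,0,0,1,0,0,0,0,0,0,1]}}

```text
time: 3.3
tool_pos: [0.4592, -0.2914, 0.0185]
ee_rot: [3.142, 0.0, 0.158]
wrist_force: [-0.2, 0.3, 0.2]
width: 0.0335
finger_force: 0.0
```

>>> {"api": "move_arm", "payload": {"deltas": [0,0,0,0,0,0,1,0,0,0,0,0,0,1,0,0,0,0,0,0,1,0,0,0,0,0,0,1,0,0,0,0,0,0,1,0,0,0,0,0,0,1]}}

```text
time: 3.9
tool_pos: [0.4594, -0.2917, 0.0186]
ee_rot: [3.141, -0.0, 0.158]
wrist_force: [0.1, -1.9, -0.3]
width: 0.0154
finger_force: 30.0
```

>>> {"api": "move_arm", "payload": {"deltas": [0,0,0,0,0,-1,1,0,0,0,0,0,-3,1,0,0,0,0,0,-6,1,0,0,0,0,0,-8.7,1,0,0,0,0,0,-8.7,1,0,0,0,0,0,-8.7,1]}}

```text
time: 4.5
tool_pos: [0.4591, -0.291, 0.1054]
ee_rot: [-3.141, -0.0, 0.158]
wrist_force: [0.1, 0.8, -3.4]
width: 0.0148
finger_force: 30.0
```

>>> {"api": "move_arm", "payload": {"deltas": [0,0,-0.01,0.5,-3,0,1,0,0,-0.02,1,-7,0,1,0,0,-0.03,1.8,-12,0,1,0,0,-0.04,2.6,-17,0,1,0,0,-0.047,3.3,-21.5,0,1,0,0,-0.047,3.6,-23.9,0,1,0,0,-0.047,3.6,-23.9,0,1,0,0,-0.047,3.6,-23.9,0,1]}}

```text
time: 5.3
tool_pos: [0.4559, -0.0492, 0.1035]
ee_rot: [-3.141, 0.004, 0.206]
wrist_force: [0.6, 0.3, -2.0]
width: 0.0151
finger_force: 30.0
```

```bash
cat > m3.py <<'E'
from m2 import *
from fit import proj
from bench import robot
o=robot.get_obs(); print(o['tool_pos'],o['ee_rot'],o['wrist_force'])
for n in ['top','scene']:
    s=avg(n,6); P=cloud(s)
    tp=np.array(o['tool_pos']); a=o['ee_rot'][2]; d=np.array([np.cos(a),np.sin(a)]);nn=np.array([-d[1],d[0]])
    rel=P[...,:2]-tp[:2]; t=rel@d; l=rel@nn
    m=(t>.03)&(t<.14)&(abs(l)<.03)&(P[...,2]>.10)&(P[...,2]<.143)
    q=P[m];tt=t[m];ll=l[m]
    for e in np.arange(.03,.14,.012):
        g=(tt>=e)&(tt<e+.012)
        if g.any(): print(n,'%.3f n%d lat %.4f [%.4f %.4f] z %.4f max %.4f'%(e,g.sum(),(ll[g].min()+ll[g].max())/2,ll[g].min(),ll[g].max(),np.median(q[g,2]),q[g,2].max()))
    g=(tt<.095)
    f=np.polyfit(tt[g],ll[g],1); print('stem yaw rel tool',f)
c=[]
for n,(x,y) in dict(top=(225,200),scene=(285,210)).items():
    s=load(n); c.append(cv2.resize(s['image'][y-50:y+55,x-38:x+38,::-1],None,fx=5,fy=5,interpolation=cv2.INTER_CUBIC))
cv2.imwrite('pics/pre.png',np.hstack(c))
E
python3 m3.py; python3 fit.py
```

```text
[ 0.4559313  -0.04921989  0.10352748] [-3.14072171  0.00355252  0.20622036] [ 0.55423183  0.25361688 -1.95107127]
top 0.042 n14 lat -0.0016 [-0.0082 0.0049] z 0.1293 max 0.1317
top 0.054 n18 lat -0.0013 [-0.0087 0.0062] z 0.1303 max 0.1336
top 0.066 n18 lat -0.0014 [-0.0085 0.0057] z 0.1294 max 0.1332
top 0.078 n17 lat -0.0018 [-0.0087 0.0051] z 0.1309 max 0.1344
top 0.090 n18 lat -0.0011 [-0.0084 0.0063] z 0.1302 max 0.1336
top 0.102 n1 lat 0.0002 [0.0002 0.0002] z 0.1285 max 0.1285
top 0.126 n57 lat 0.0043 [-0.0206 0.0293] z 0.1373 max 0.1403
top 0.138 n7 lat 0.0084 [-0.0116 0.0285] z 0.1374 max 0.1397
stem yaw rel tool [ 0.01719948 -0.00288624]
scene 0.030 n15 lat -0.0027 [-0.0106 0.0052] z 0.1317 max 0.1355
scene 0.042 n13 lat -0.0024 [-0.0093 0.0045] z 0.1322 max 0.1348
scene 0.054 n14 lat -0.0021 [-0.0090 0.0049] z 0.1315 max 0.1355
scene 0.066 n14 lat -0.0027 [-0.0102 0.0048] z 0.1313 max 0.1344
scene 0.078 n14 lat -0.0033 [-0.0108 0.0043] z 0.1317 max 0.1349
scene 0.090 n14 lat -0.0023 [-0.0090 0.0045] z 0.1323 max 0.1358
scene 0.102 n6 lat -0.0006 [-0.0062 0.0050] z 0.1295 max 0.1339
scene 0.126 n24 lat 0.0001 [-0.0217 0.0219] z 0.1390 max 0.1405
scene 0.138 n9 lat 0.0035 [-0.0195 0.0264] z 0.1382 max 0.1412
stem yaw rel tool [-0.01084813 -0.00142859]
top head ctr 0.6168293297981223 -0.01280734945009445 yaw 0.20489718315194025 -280.1990661621094
knob 28 [0.68951484 0.00330701 0.131     ]
scene head ctr 0.6227850784563802 -0.016161120986494644 yaw 0.19023516918554761 -178.54745483398438
knob 43 [0.69187168 0.00106353 0.131     ]
```

View pics/pre.png

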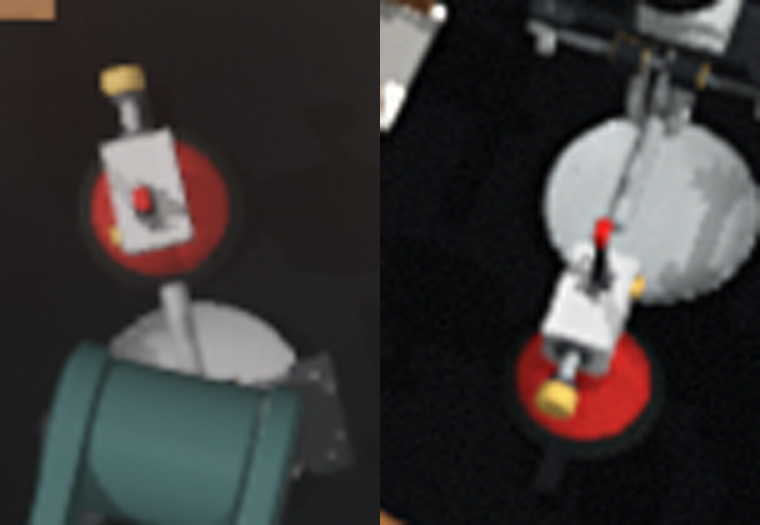

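The picture shows the stem tail at (173,287) in the left (top) crop, with the head's front edge at about (160,245). In the right crop the stem runs toward the lever side. The knob, lever and head centre all put the stem about 3.5 to 4 mm to the -y side of the bore axis. I'll shift it, let it settle and check again.

>>> {"api": "move_arm", "payload": {"deltas": [0,0,0,0,-0.2,0,1,0,0,0,0,-0.36,0,1,0,0,0,0,-0.36,0,1,0,0,0,0,-0.36,0,1]}}

```text
time: 6.3
tool_pos: [0.4565, -0.046, 0.1055]
ee_rot: [3.141, -0.0, 0.205]
wrist_force: [-0.2, -0.2, -1.8]
width: 0.0148
finger_force: 30.0
```

```bash
cat > m4.py <<'E'
from m2 import *
from bench import robot
import sys
for n in ['top','scene']:
    s=avg(n,6); o=robot.get_obs(); print(n,np.round(o['tool_pos'],4),np.round(o['ee_rot'],4))
    P=cloud(s);im=s['image'].astype(int)
    a=.206; d=np.array([np.cos(a),np.sin(a)]);nn=np.array([-d[1],d[0]])
    rel=P[...,:2]-np.array(o['tool_pos'])[:2]; t=rel@d; l=rel@nn; z=P[...,2]
    def rep(lab,m,w=.013):
        q=l[m]; print('  ',lab,m.sum(),'mid %.4f mean %.4f med t %.4f zmed %.4f slope %.4f'%((q.min()+q.max())/2,q.mean(),np.median(t[m]),np.median(z[m]),np.polyfit(t[m],q,1)[0]))
    rep('stem',(t>.04)&(t<.095)&(abs(l)<.02)&(z>.115)&(z<.14))
    rep('stemcore',(t>.04)&(t<.095)&(abs(l)<.0045)&(z>.115)&(z<.14))
    st=(t>.04)&(t<.125)&(abs(l)<.02)&(z>.115)&(z<.14)&(t<.118); print('   tail t',np.sort(t[st])[-5:])
    rep('head',(t>.128)&(t<.202)&(abs(l)<.03)&(z>.133)&(z<.144)&(np.ptp(im,-1)<40))
    rep('lever',(t>.13)&(t<.19)&(abs(l)<.03)&(z>.16)&(z<.22))
    rep('levertip',(t>.13)&(t<.19)&(abs(l)<.03)&(z>.19)&(z<.22))
    rep('knob',(t>.2)&(t<.27)&(abs(l)<.03)&(z>.1)&(z<.15)&(im[...,0]-im[...,2]>50))
E
python3 m4.py
```

```text
top [ 0.4565 -0.0462  0.1055] [ 3.1415 -0.      0.2048]
   stem 81 mid 0.0004 mean -0.0003 med t 0.0687 zmed 0.1311 slope 0.0173
   stemcore 46 mid 0.0000 mean -0.0001 med t 0.0691 zmed 0.1320 slope 0.0145
   tail t [0.09915839 0.0998531  0.10036252 0.10088965 0.10152459]
   head 268 mid -0.0009 mean -0.0012 med t 0.1685 zmed 0.1383 slope 0.0131
   lever 17 mid -0.0012 mean -0.0013 med t 0.1498 zmed 0.2103 slope 0.0546
   levertip 16 mid -0.0012 mean -0.0012 med t 0.1503 zmed 0.2103 slope 0.0307
   knob 31 mid -0.0007 mean -0.0006 med t 0.2370 zmed 0.1346 slope -0.0586
scene [ 0.4565 -0.0462  0.1055] [3.1415 0.     0.2048]
   stem 63 mid -0.0013 mean -0.0006 med t 0.0690 zmed 0.1322 slope -0.0011
   stemcore 36 mid -0.0001 mean -0.0000 med t 0.0694 zmed 0.1333 slope 0.0117
   tail t [0.10195051 0.10238211 0.10251269 0.10277297 0.10360963]
   head 233 mid -0.0025 mean -0.0024 med t 0.1707 zmed 0.1390 slope 0.0022
   lever 31 mid -0.0025 mean -0.0019 med t 0.1569 zmed 0.2054 slope -0.0884
   levertip 21 mid -0.0025 mean -0.0021 med t 0.1569 zmed 0.2104 slope -0.0154
   knob 49 mid -0.0020 mean -0.0014 med t 0.2432 zmed 0.1328 slope -0.2847
```

>>> {"api": "move_arm", "payload": {"deltas": [0,0,0,0,0.13,0,1,0,0,0,0.8,0.13,0,1,0,0,0,1.6,0.13,0,1,0,0,0,2.2,0.13,0,1,0,0,0,2.4,0.13,0,1,0,0,0,2.4,0.13,0,1,0,0,0,2.4,0.13,0,1]}}

```text
time: 7.6
tool_pos: [0.4802, -0.0425, 0.1053]
ee_rot: [-3.142, 0.001, 0.205]
wrist_force: [-0.7, 0.0, -1.7]
width: 0.0152
finger_force: 30.0
```

>>> {"api": "move_arm", "payload": {"deltas": [0,0,0,0.2,0,0,1,0,0,0,0.4,0,0,1,0,0,0,0.6,0,0,1,0,0,0,0.8,0,0,1,0,0,0,0.8,0,0,1]}}

```text
time: 8.1
tool_pos: [0.4884, -0.0409, 0.1055]
ee_rot: [3.142, -0.0, 0.205]
wrist_force: [-0.5, -0.2, -1.4]
width: 0.015
finger_force: 30.0
```

>>> {"api": "move_arm", "payload": {"deltas": [0,0,0,0.2,0,0,1,0,0,0,0.4,0,0,1,0,0,0,0.6,0,0,1,0,0,0,0.6,0,0,1]}}

```text
time: 8.5
tool_pos: [0.4939, -0.0399, 0.1053]
ee_rot: [3.141, 0.001, 0.205]
wrist_force: [-0.5, -0.7, -2.2]
width: 0.0148
finger_force: 30.0
```

```bash
python3 -c "
from bench import robot
o=robot.get_obs();print(o['tool_pos'],o['wrist_force'],o['wrist_torque'])"
```

```text
[ 0.49389074 -0.03990944  0.1052977 ] [-0.52611519 -0.70296965 -2.2099775 ] [-0.12526801  0.12486004 -0.09218212]
```

>>> {"api": "move_arm", "payload": {"deltas": [0,0,0,0.2,0,0,1,0,0,0,0.4,0,0,1,0,0,0,0.6,0,0,1,0,0,0,0.6,0,0,1]}}

```text
time: 8.9
tool_pos: [0.5005, -0.0385, 0.1054]
ee_rot: [3.141, -0.001, 0.205]
wrist_force: [-1.0, -1.1, -2.6]
width: 0.0154
finger_force: 30.0
```

>>> {"api": "move_arm", "payload": {"deltas": [0,0,0,0.2,0,0,1,0,0,0,0.4,0,0,1,0,0,0,0.6,0,0,1,0,0,0,0.6,0,0,1]}}

```text
time: 9.3
tool_pos: [0.5066, -0.0372, 0.1056]
ee_rot: [3.141, -0.002, 0.205]
wrist_force: [-0.5, -2.2, -3.0]
width: 0.0153
finger_force: 30.0
```

>>> {"api": "move_arm", "payload": {"deltas": [0,0,0,0.2,0,0,1,0,0,0,0.4,0,0,1,0,0,0,0.6,0,0,1,0,0,0,0.8,0,0,1,0,0,0,0.8,0,0,1]}}

```text
time: 9.8
tool_pos: [0.5145, -0.0355, 0.1056]
ee_rot: [3.141, -0.002, 0.205]
wrist_force: [-0.6, -1.7, -3.2]
width: 0.0152
finger_force: 30.0
```

>>> {"api": "move_arm", "payload": {"deltas": [0,0,0,0.15,0,0,1,0,0,0,0.3,0,0,1,0,0,0,0.4,0,0,1,0,0,0,0.4,0,0,1]}}

```text
time: 10.2
tool_pos: [0.5179, -0.0348, 0.1055]
ee_rot: [3.141, -0.001, 0.205]
wrist_force: [-1.9, -2.3, -2.5]
width: 0.015
finger_force: 30.0
```

>>> {"api": "move_arm", "payload": {"deltas": [0,0,0,0.1,0,0,1,0,0,0,0.2,0,0,1,0,0,0,0.3,0,0,1,0,0,0,0.3,0,0,1]}}

```text
time: 10.6
tool_pos: [0.5209, -0.0342, 0.1056]
ee_rot: [3.141, -0.001, 0.205]
wrist_force: [-1.5, -1.9, -3.0]
width: 0.0154
finger_force: 30.0
```

>>> {"api": "move_arm", "payload": {"deltas": [0,0,0,0.07,0,0,1,0,0,0,0.14,0,0,1,0,0,0,0.2,0,0,1,0,0,0,0.2,0,0,1]}}

```text
time: 11.0
tool_pos: [0.5226, -0.0338, 0.1055]
ee_rot: [3.141, -0.001, 0.205]
wrist_force: [-1.8, -2.6, -1.9]
width: 0.0147
finger_force: 30.0
```

>>> {"api": "move_arm", "payload": {"deltas": [0,0,0,0.07,0,0,1,0,0,0,0.14,0,0,1,0,0,0,0.2,0,0,1,0,0,0,0.2,0,0,1]}}

```text
time: 11.4
tool_pos: [0.5246, -0.0334, 0.1055]
ee_rot: [3.141, -0.001, 0.205]
wrist_force: [-2.3, -2.7, -3.7]
width: 0.0151
finger_force: 30.0
```

>>> {"api": "move_arm", "payload": {"deltas": [0,0,0,0.07,0,0,1,0,0,0,0.14,0,0,1,0,0,0,0.2,0,0,1,0,0,0,0.2,0,0,1]}}

```text
time: 11.8
tool_pos: [0.5265, -0.033, 0.1055]
ee_rot: [3.141, -0.0, 0.205]
wrist_force: [-2.0, -1.7, -1.9]
width: 0.0153
finger_force: 30.0
```

>>> {"api": "move_arm", "payload": {"deltas": [0,0,0,0.05,0,0,1,0,0,0,0.1,0,0,1,0,0,0,0.15,0,0,1,0,0,0,0.15,0,0,1]}}

```text
time: 12.2
tool_pos: [0.5279, -0.0327, 0.1055]
ee_rot: [3.141, -0.0, 0.205]
wrist_force: [-3.1, -3.3, -3.1]
width: 0.0151
finger_force: 30.0
```

>>> {"api": "move_arm", "payload": {"deltas": [0,0,0,0.07,0,0,1,0,0,0,0.14,0,0,1,0,0,0,0.2,0,0,1,0,0,0,0.2,0,0,1]}}

```text
time: 12.6
tool_pos: [0.5301, -0.0322, 0.1056]
ee_rot: [3.141, -0.001, 0.205]
wrist_force: [-2.0, -1.6, -2.8]
width: 0.0152
finger_force: 30.0
```

>>> {"api": "move_arm", "payload": {"deltas": [0,0,0,0.05,0,0,1,0,0,0,0.1,0,0,1,0,0,0,0.15,0,0,1,0,0,0,0.15,0,0,1]}}

```text
time: 13.0
tool_pos: [0.5313, -0.032, 0.1055]
ee_rot: [3.141, -0.0, 0.205]
wrist_force: [-2.8, -2.8, -2.8]
width: 0.0151
finger_force: 30.0
```

>>> {"api": "move_arm", "payload": {"deltas": [0,0,0,0.07,0,0,1,0,0,0,0.14,0,0,1,0,0,0,0.2,0,0,1,0,0,0,0.2,0,0,1]}}

```text
time: 13.4
tool_pos: [0.5318, -0.0319, 0.105]
ee_rot: [-3.141, 0.004, 0.205]
wrist_force: [-4.4, -3.4, -2.7]
width: 0.0154
finger_force: 30.0
```

>>> {"api": "move_arm", "payload": {"deltas": [0,0,0,0.05,0,0,1,0,0,0,0.1,0,0,1,0,0,0,0.15,0,0,1,0,0,0,0.15,0,0,1]}}

```text
time: 13.8
tool_pos: [0.5318, -0.0318, 0.1046]
ee_rot: [-3.141, 0.007, 0.204]
wrist_force: [-8.9, -4.1, -1.0]
width: 0.0153
finger_force: 30.0
```

>>> {"api": "move_arm", "payload": {"deltas": [0,0,0,0.05,0,0,1,0,0,0,0.1,0,0,1,0,0,0,0.15,0,0,1,0,0,0,0.15,0,0,1]}}

```text
time: 14.2
tool_pos: [0.5318, -0.0318, 0.1041]
ee_rot: [-3.141, 0.011, 0.204]
wrist_force: [-12.5, -5.4, -1.3]
width: 0.0151
finger_force: 30.0
```

>>> {"api": "move_arm", "payload": {"deltas": [0,0,0,-0.2,0,0,1,0,0,0,-0.4,0,0,1,0,0,0,-0.4,0,0,1,0,0,0,-0.4,0,0,-0.3,0,0,0,-0.4,0,0,-0.3,0,0,0,-0.4,0,0,-0.3,0,0,0,-0.4,0,0,-0.3,0,0,0,-0.4,0,0,-0.3]}}

```text
time: 15.0
tool_pos: [0.5326, -0.0315, 0.1059]
ee_rot: [3.141, -0.001, 0.205]
wrist_force: [-0.5, 0.1, -1.1]
width: 0.0518
finger_force: 0.0
```

>>> {"api": "move_arm", "payload": {"deltas": [0,0,0,0,0,-3,-0.3,0,0,0,0,0,-7,-0.3,0,0,0,0,0,-12,1,0,0,0,0,0,-16,1,0,0,0,3,2,-16,1,0,0,0,7.6,4.1,-16,1,0,0,0,7.6,4.1,-16,1,0,0,0,7.6,4.1,-16,1]}}

```text
time: 15.8
tool_pos: [0.6153, -0.0566, 0.2628]
ee_rot: [-3.14, 0.004, 0.205]
wrist_force: [-0.5, -0.7, 0.7]
width: 0.0165
finger_force: 0.0
```

```bash
python3 - <<'E'
from m2 import *
from bench import robot
o=robot.get_obs(); print(o['tool_pos'],o['width'])
s=avg('scene',4); avg('top',3)
cv2.imwrite('pics/ins.png',cv2.resize(s['image'][130:270,210:370,::-1],None,fx=4,fy=4,interpolation=cv2.INTER_CUBIC))
E
```

```text
[ 0.61525593 -0.05656899  0.26279814] 0.016500023525403116
```

View pics/ins.png

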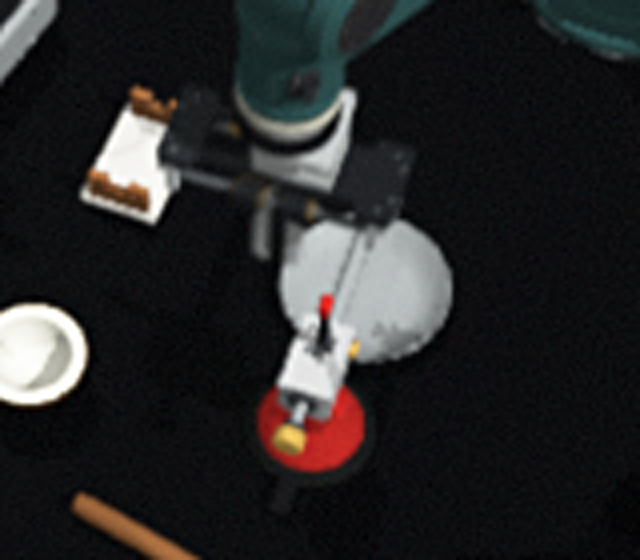

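The blade stays in the bore: its stem runs from (370,240) to the head at (325,340). The lever is upright at (327,305) and the closed fingers are at (265,235). Next is the lever.

>>> {"api": "move_arm", "payload": {"deltas": [0,0,0,0,0,3,1,0,0,0,0,0,6,1,0,0,0,0,0,8,1,0,0,0,0,0,8,1,0,0,0,0,-1,8,1,0,0,0,0,-1.5,8,1]}}

```text
time: 16.75
tool_pos: [0.6125, -0.0409, 0.188]
ee_rot: [3.141, -0.004, 0.205]
wrist_force: [0.1, 0.4, 0.3]
width: 0.0006
finger_force: 0.0
```

>>> {"api": "move_arm", "payload": {"deltas": [0,0,0,0,-0.5,0,1,0,0,0,0,-1.0,0,1,0,0,0,0,-1.5,0,1,0,0,0,0,-2.0,0,1,0,0,0,0,-2.0,0,1]}}

```text
time: 17.25
tool_pos: [0.6081, -0.0217, 0.1863]
ee_rot: [3.141, -0.002, 0.205]
wrist_force: [-1.2, -0.4, 0.9]
width: 0.0003
finger_force: 0.7
```

>>> {"api": "move_arm", "payload": {"deltas": [0,0,0,0,-0.5,0,1,0,0,0,0,-1.0,0,1,0,0,0,0,-1.5,0,1,0,0,0,0,-2.0,0,1,0,0,0,0,-2.5,0,1,0,0,0,0,-3.0,0,1]}}

```text
time: 17.85
tool_pos: [0.6014, 0.0074, 0.1854]
ee_rot: [3.141, 0.001, 0.205]
wrist_force: [1.2, -4.3, 0.1]
width: 0.0005
finger_force: 1.5
```

```bash
cat > lv.py <<'E'
from m2 import *
from bench import robot
o=robot.get_obs(); print(o['tool_pos'],o['wrist_force'])
for n in('scene','top'):
    s=avg(n,2);P=cloud(s);im=s['image'].astype(int)
    m=(im[...,0]>150)&(im[...,1]<70)&(im[...,2]<70)&(P[...,2]>.12)&(abs(P[...,0]-.61)<.08)&(abs(P[...,1])<.12)
    print(n,m.sum(),np.median(P[m],0) if m.any() else '')
E
python3 lv.py
```

```text
[0.60142323 0.00740907 0.18542431] [ 1.16327084 -4.26938427  0.1239395 ]
scene 9 [0.60233525 0.02349062 0.19451896]
top 0 m2.py:6: RuntimeWarning: All-NaN slice encountered
  s['depth']=np.nan_to_num(np.nanmedian(D,0)); s['image']=np.mean([x['image'] for x in ss],0).astype(np.uint8)
```

>>> {"api": "move_arm", "payload": {"deltas": [0,0,0,0,-0.5,0,1,0,0,0,0,-1.0,0,1,0,0,0,0,-1.5,0,1,0,0,0,0,-1.5,0,1,0,0,0,0,-1.0,-1.5,1,0,0,0,0,-1,-4,1,0,0,0,0,-2.5,-4.5,1,0,0,0,0,-2.5,-4.5,1]}}

```text
time: 18.85
tool_pos: [0.597, 0.0341, 0.2326]
ee_rot: [-3.14, -0.004, 0.207]
wrist_force: [0.4, 0.3, 0.3]
width: 0.0002
finger_force: 0.0
```

```bash
python3 lv.py
```

```text
[0.59697349 0.03413693 0.23263613] [0.41683496 0.25427365 0.30653851]
scene 14 [0.59964268 0.02933318 0.18723776]
top 0 m2.py:6: RuntimeWarning: All-NaN slice encountered
  s['depth']=np.nan_to_num(np.nanmedian(D,0)); s['image']=np.mean([x['image'] for x in ss],0).astype(np.uint8)
```

>>> {"api": "move_arm", "payload": {"deltas": [0,0,0,0,-0.2,2,1,0,0,0,0,-0.2,4,1,0,0,0,0,-0.2,4.7,1,0,0,0,0,-0.2,5.2,1,0,0,0,0,-0.2,5.7,1,0,0,0,0,-0.2,6.2,1,0,0,0,0,-0.2,6.7,1,0,0,0,0,-0.2,6.7,1]}}

```text
time: 19.85
tool_pos: [0.596, 0.0363, 0.1645]
ee_rot: [-3.139, -0.002, 0.208]
wrist_force: [-0.3, 0.7, 3.6]
width: 0.0009
finger_force: 1.5
```

>>> {"api": "move_arm", "payload": {"deltas": [0,0,0,0,0,0.4,1,0,0,0,0,0,0.8,1,0,0,0,0,0,1.1,1,0,0,0,0,0,1.4,1,0,0,0,0,0,1.4,1]}}

```text
time: 20.35
tool_pos: [0.5965, 0.0352, 0.1499]
ee_rot: [-3.138, -0.002, 0.205]
wrist_force: [0.6, 3.7, 5.4]
width: 0.0003
finger_force: 2.3
```

>>> {"api": "move_arm", "payload": {"deltas": [0,0,0,0,0,0.2,1,0,0,0,0,0,0.4,1,0,0,0,0,0,0.4,1]}}

```text
time: 20.65
tool_pos: [0.5965, 0.0347, 0.1456]
ee_rot: [-3.14, -0.001, 0.205]
wrist_force: [-0.5, 3.2, 4.0]
width: 0.0005
finger_force: 1.9
```

>>> {"api": "move_arm", "payload": {"deltas": [0,0,0,0,0,0.2,1,0,0,0,0,0,0.3,1,0,0,0,0,0,0.3,1]}}

```text
time: 20.95
tool_pos: [0.5965, 0.0345, 0.1448]
ee_rot: [-3.14, -0.003, 0.205]
wrist_force: [-2.8, 3.5, 10.8]
width: 0.0004
finger_force: 5.8
```

>>> {"api": "move_arm", "payload": {"deltas": [0,0,0,0,0,0.15,1,0,0,0,0,0,0.3,1,0,0,0,0,0,0.3,1]}}

```text
time: 21.25
tool_pos: [0.5968, 0.0345, 0.1444]
ee_rot: [-3.141, -0.005, 0.205]
wrist_force: [-5.1, 4.1, 17.4]
width: 0.0006
finger_force: 9.5
```

>>> {"api": "move_arm", "payload": {"deltas": [0,0,0,0,0,0.2,1,0,0,0,0,0,0.2,1]}}

```text
time: 21.45
tool_pos: [0.5969, 0.0345, 0.1441]
ee_rot: [-3.141, -0.006, 0.205]
wrist_force: [-7.3, 5.2, 23.8]
width: 0.0004
finger_force: 12.0
```

>>> {"api": "move_arm", "payload": {"deltas": [0,0,0,0,0,-1,1,0,0,0,0,0,-4,1,0,0,0,0,0,-8,1,0,0,0,-3,0,-12,1,0,0,0,-8,-4,-13,1,0,0,0,-13,-8,-13,1,0,0,0,-16,-12,-13,1,0,0,0,-16,-12,-13,1]}}

```text
time: 22.25
tool_pos: [0.4125, 0.1187, 0.2667]
ee_rot: [3.141, 0.002, 0.204]
wrist_force: [0.9, 0.4, 1.5]
width: 0.001
finger_force: 0.0
```

```bash
python3 lv.py; python3 - <<'E'
from h import *
c=[]
for n,(x,y) in dict(top=(225,200),scene=(290,205)).items():
    s=load(n); c.append(cv2.resize(s['image'][y-55:y+60,x-38:x+38,::-1],None,fx=5,fy=5,interpolation=cv2.INTER_CUBIC))
    P=cloud(s); a=.206
    rel=P[...,:2]-[.607,-.0165]; t=rel@[np.cos(a),np.sin(a)]; l=rel@[-np.sin(a),np.cos(a)]
    for lo,hi in((.025,.035),(.035,.05),(.05,.072)):
        m=(abs(t)<.012)&(l>lo)&(l<hi)&(P[...,2]>.11); print(n,lo,m.sum(),P[m][:,2].round(4)[:8])
cv2.imwrite('pics/fin.png',np.hstack(c))
E
```

```text
[0.41246717 0.11873374 0.26672656] [0.93078792 0.36567064 1.46523207]
scene 17 [0.59853032 0.04462906 0.14301093]
top 16 [0.59306407 0.04418187 0.1430717 ]
top 0.025 14 [0.1436 0.1439 0.1436 0.1428 0.1467 0.146  0.1489 0.1481]
top 0.035 16 [0.1449 0.1434 0.1437 0.143  0.1416 0.1411 0.1419 0.1463]
top 0.05 27 [0.1456 0.1412 0.1409 0.144  0.1422 0.1411 0.1431 0.1398]
scene 0.025 10 [0.147  0.1481 0.1451 0.1474 0.1451 0.1436 0.1446 0.1414]
scene 0.035 17 [0.1437 0.147  0.1476 0.146  0.1406 0.1479 0.1375 0.1476]
scene 0.05 24 [0.1471 0.1448 0.1454 0.1409 0.1457 0.1454 0.1408 0.1456]m2.py:6: RuntimeWarning: All-NaN slice encountered
  s['depth']=np.nan_to_num(np.nanmedian(D,0)); s['image']=np.mean([x['image'] for x in ss],0).astype(np.uint8)
```

View pics/fin.png

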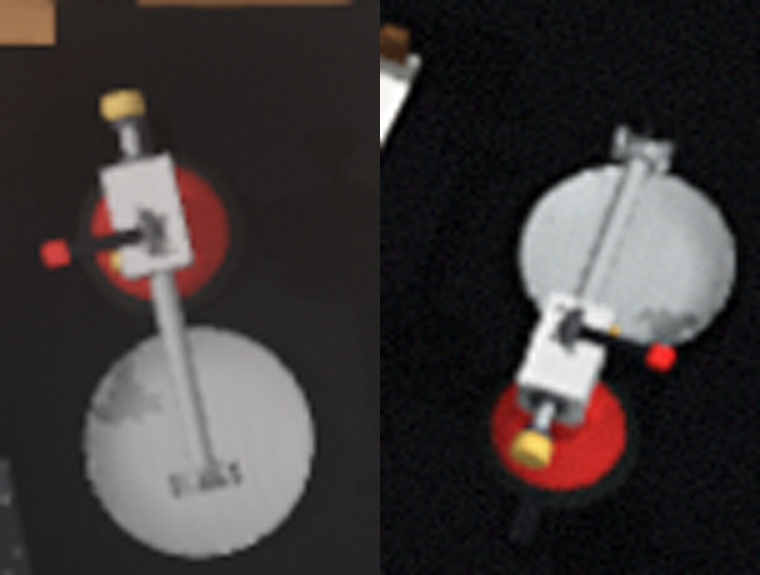

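The lever lies flat to the +y side, with its red end at (55,252) in the top crop and (660,357) in the scene crop. The blade is seated straight in the head, above the thali, and the arm is clear. I'm handing the job in.

```bash
python3 -c "
from bench import robot
print(robot.close_job())"
```

```text
the job is handed in; nothing more can be done
None
```

The blade is in the bore, pressed gently against the stop (about 14 N) and released. The lever is swung flat against its rigid end, the arm is clear, and the job was handed in at about 23 s; no verdict came back.

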